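Feel the guide clearance with a tapered feeler

ROBOT

A 6-joint arm with a two-finger parallel gripper is mounted at the origin on the work surface. World frame = base frame: x ahead of the robot, y to its left, z up, the work surface at z = 0. Lengths are in mm, angles in degrees, forces in N, time in s.
With the tool pointing down it reaches from about 350 to 850 mm from the base axis. Payload 8.1 kg.
Tool frame: the origin (TCP) lies midway between the tips of the shut fingers; the grasp point (between the pads) lies 19 mm behind it; z points along the fingers, y is the direction in which the jaws open and shut (so a half turn about z gives the same grasp; the last joint's range is limited). The gripper opens to 85 mm and grips with 20 to 120 N. Pads are 22 mm wide; open, the fingers measure 114 mm over their backs; the gripper's body (76 mm by 85 mm) begins 54 mm behind the grasp point. The pads swing forward as they close: fully open they stand 13 mm farther back than shut.
Start: joints at [60.882, 7.471, 85.268, -0, 87.261, -4.893], TCP at [246.169, 547.18, 231.292] pointing down, gripper open.
Joint ranges: [-169.43, 169.43], [-51.17, 129.36], [1.28, 143.12], [-76.62, 256.62], [0, 156.53], [-152.29, 152.29]. Speed limits (degrees/s): [136.94, 136.94, 159.86, 180, 180, 180].

INTERFACE

Orientations are given as [roll, pitch, yaw] about the fixed x, y, z axes, in that order (R = Rz(yaw) Ry(pitch) Rx(roll)).
In Python, from bench import telemetry, snapshot, camera_params, job gives the robot as it stands. The module is installed in compiled form; this text tells all that it offers.
- The arm moves only by the shell command python3 -m jog 'ROWS' [FORCE]. ROWS is JSON, a list that holds one entry, the list of rows, each a list of 7 numbers: the shift along the tool's x, y, z in units of 50 mm (1.0 is 50 mm), then the turn, a rotation vector about the tool's x, y, z in units of 2 pi rad (1.0 is 2 pi rad), then the opening, from 0 (shut) to 1 (fully open). In form: [[[dx, dy, dz, rx, ry, rz, claw], ...]]. A call has 1 to 12 rows; each row shifts and turns the commanded pose from where the row before left it, along the tool's axes as they then stand; what a row does not reach is not made up. A row lasts 1/8 s, in which the tool goes at most 62.5 mm and 10.7 degrees, less where a joint would pass 70% of its speed; a pose out of reach is approached as far as the arm can. A call with a number of a shift or a turn outside -1 to 1 is refused whole. A call with a gripper value outside its range is refused whole. The fingers move at their own pace and stop on an object; FORCE is the grip in N (left out, the last holds). Time passes only in rows, so rows that do not move let the fingers close. It gives the time, the measured TCP pose, the force and the opening at its end, in the units of the state.
- telemetry.sense(): the state, without advancing time (a new reading comes with each control period).
- snapshot(name): name is "side" or "top"; returns (picture, depth): 420x560x3 uint8, red, green, blue; 420x560 float32, mm along the optical axis (not along the pixel's ray), 0 where there is no reading.
- camera_params(name): a dict with "K" (3x3 intrinsics, pixels), "extrinsics" (4x4, takes a point from camera to world coordinates). Camera axes: x right, y down, z forward; pixel columns grow to the right and rows downward; lengths in mm; the calibration is good to about 2 mm. A picture is of the moment at which its call begins. camera_params takes no time and is no camera call.
- job.hand_in(): hands the job in, once; it reports no verdict.
The state is a dict: "time": time; "joint_pos": joint angles; "qd": joint speeds; "joint_efforts": joint torques, N m; "tool_pos": TCP position; "tcp_rot": TCP orientation; "ft_force": force on the tool from outside, world axes, zero at the start; "wrist_torque": the same for the moment, N m; "finger_gap": finger opening in mm.
Only numpy, scipy, OpenCV 4.12 (cv2) and the standard library are available. Lean on these libraries where they do the work, as an engineer would, in place of code of your own. Each camera call takes 0.05 s, during which the arm holds its last target. There are 200 camera calls.

TASK

Check the clearance of the little clock-plate guide: take the tapered feeler by its black grip, stand it on the guide's base and slide it, thin end first, into the gap between the sprung brass shoe and the steel fence until you feel a definite drag of about 5 newtons, without ever forcing it. Leave it snug there by itself, then slide the index along its rail until its pointer is level with the back end of the feeler's grip, so that the reading is kept. Let go of everything and leave the other things on the bench as they are.

Things in the scene. Friction and masses are not known exactly. Their poses are not given: they have to be found in the camera images.
- guide: Fixed guide on a grey base plate lying on the bench; the feeler slides on the plate's top at z = 8 mm. Origin on the bench directly below the foremost point of the brass shoe's nose; x = the direction in which the feeler is slid in, y = from the gap towards the shoe's dark housing, z up. The plate spans x -210 to +75 mm, y -95 to +70 mm.
- mouth (a point): Mouth of the gap: guide x -31, y -4.5, z 8 mm. The steel fence stands on the -y side, x -20 to +35 mm, flared out to x -31, 37 mm high over the bench, its flat face parallel to x and turned to +y. The clearance from nose (y = 0) to fence face differs every time, 4.5 to 9.5 mm, so the fence face lies anywhere at guide y -4.5 to -9.5 mm.
- housing (a point): Top centre of the dark steel housing behind the brass shoe: guide x -22 to +22 mm, y 32 to 62 mm, 38 mm high over the bench.
- shoe: Sprung brass shoe: upright round nose of radius 8 mm, z 9.5 to 35.5 mm over the bench, with a stem into the housing. At rest its origin is the guide's. It gives way in +y only, 8 N per mm, 6 mm at most. Its force on the feeler is the fit that counts: each mm the feeler goes in past first contact adds 0.8 N of it; pushing the free feeler on takes 0.6 to 1.0 times that force plus about 0.5 N.
- gauge: Tapered feeler, 150 mm long, 0.12 kg, standing on edge. Origin under the middle of its black grip (x -20 to 20, y -6.5 to 6.5, 34 mm high); x towards the tip. Polished steel blade x 20 to 130, 16 mm high, its bottom level with the grip's. Its flat face, y -6.5 mm, goes to the fence; the +y face tapers 1 in 10, from 13 mm thick at the grip to 2 at the tip.
- gauge_tip (a point): Middle of the feeler's thin tip (gauge x 130, y -5.5, z 8 mm); same axes as the gauge.
- gauge_tail (a point): Middle of the back end face of the feeler's grip (gauge x -20, y 0, z 13 mm); same axes as the gauge. Let go with its tip in the gap, the feeler finds its own line between fence and shoe when its back end is pushed; gripped off its line it loads the shoe sideways and the fit changes when let go, so feel the drag by pushing here, back off so that it settles straight, and push again.
- index_knob (a point): Top centre of the index's black knob, at z = 59 mm over the bench; the knob is 14 mm (guide x) by 20 mm (guide y), free for gripping from z 28 to 59 mm. The index slides along guide x only, on a rail at guide y = -75 mm, with 2 N of friction and stays where left; its knob starts at guide x -185 to -165 mm and can go to -50 mm.
- index_tip (a point): End of the index's thin steel pointer, which reaches out from the foot of the knob towards +y: 58 mm in guide y from the knob's middle (guide y -17 mm), same guide x as the knob's middle, z = 21 mm. It passes beside the feeler's grip without touching it.
- dust_cover: Bystander: clear dome on a blue round dish, 90 mm wide, 68 mm high, origin under its middle.
- loupe: Bystander: black eye loupe, 40 mm wide, 34 mm high, origin under its middle.
- parts_tin: Bystander: flat round tin, 64 mm wide, 30 mm high, origin under its middle.
- screwdriver: Bystander: small screwdriver 130 mm long, lying flat, origin below its middle.
- index (a joint): Travel of the index along +x of the guide, m: 0 with the knob at guide x -185 mm, up to 0.135.
Not all that is in view belongs to the job. Of the things that look like the gauge, take the one that is farthest to the robot's left at the start.

How it is judged (in metres and radians):
On the way, in this order (a step that is already met when the one before it is completed fails the run):
1. the feeler stands in the gap between shoe and fence, snug: the shoe presses on it with 2 to 10 N (x of gauge_tip in the frame of guide above 0.015 m and angle between the x axis of gauge and the x axis of guide, either way round below 0.12 rad and y of gauge_tip in the frame of guide between -0.014 and 0.002 m and angle between gauge's own z axis and vertical below 0.1 rad and z of gauge in the frame of guide below 0.012 m and contact force between gauge and shoe between 2 and 10 N), for 0.3 s.
2. then the index pointer is level with the back end of the feeler's grip (within 4 mm) (x of index_tip in the frame of gauge_tail between -0.004 and 0.004 m), for 0.2 s.
At the end, for the whole second after the job is handed in: The feeler stands upright on the base, blade in the gap and along the guide (within 0.12 rad), tip more than 15 mm past the shoe's nose, at rest, the shoe pressing on it with 2 to 10 N, and the index pointer is level with the back end of the grip within 4 mm along the feeler, at rest (all of step 1 and all of step 2 and linear speed of gauge below 0.005 m/s and velocity of joint index below 0.005 m/s); the robot touches nothing.
It fails at once if the feeler is forced: the shoe presses on it with more than 15 N (contact force between gauge and shoe above 15 N).
It fails at once if the dust cover is disturbed (moved over 20 mm) (distance of dust_cover from where it was at the start of the episode above 0.02 m).
It fails at once if the loupe is disturbed (moved over 20 mm) (distance of loupe from where it was at the start of the episode above 0.02 m).
It fails at once if the parts tin is disturbed (moved over 20 mm) (distance of parts_tin from where it was at the start of the episode above 0.02 m).
It fails at once if the screwdriver is disturbed (moved over 20 mm) (distance of screwdriver from where it was at the start of the episode above 0.02 m).
It also fails if it takes over 72 s, if anything falls off the work surface, if the arm or the gripper's body presses on something with over 40 N, if the wrist force passes 120 N, or if a joint passes its speed limit or range.

## Working session

There is one attempt and no reset: what is moved stays moved. The work goes in short steps, Python scripts to look and compute and a shell command to move; the robot and the scene stay as the last step left them, time stands still between calls to the robot, and variables do not carry over. Pictures are saved under pics/ and viewed, about 8 in all and at most 12, crops included, and the job is handed in when it is done.

```bash
mkdir -p pics
python3 - <<'E'
from bench import telemetry, snapshot, camera_params
import cv2,numpy as np
for n in("top","side"):
    p,d=snapshot(n);cv2.imwrite(f"pics/{n}0.png",p[:,:,::-1]);np.save(f"{n}0.npy",d)
    c=camera_params(n);print(n,np.round(c["K"],1).tolist(),np.round(c["extrinsics"],3).tolist())
print(telemetry.sense())
E
```

```text
top [[423.1, 0.0, 280.4], [0.0, 423.1, 203.5], [0.0, 0.0, 1.0]] [[-0.012, -0.994, 0.106, 409.136], [-1.0, 0.011, -0.006, 1.77], [0.005, -0.106, -0.994, 1328.537], [0.0, 0.0, 0.0, 1.0]]
side [[416.4, 0.0, 280.2], [0.0, 416.4, 214.0], [0.0, 0.0, 1.0]] [[0.932, -0.205, 0.298, 155.519], [-0.362, -0.519, 0.774, -1020.819], [-0.004, -0.83, -0.558, 788.647], [0.0, 0.0, 0.0, 1.0]]
{'time': 0.1, 'joint_pos': array([ 6.08833348e+01,  7.51153589e+00,  8.53249483e+01,  1.65375315e-04,
        8.72600566e+01, -4.89165338e+00]), 'qd': array([-0.05312706, -0.12012847, -0.14645314,  0.08415274, -0.04151813,
        0.01769469]), 'joint_efforts': array([ 1.18859480e-03, -5.70948923e+01, -5.01943374e+01, -1.03942093e-04,
        8.00388458e-03,  1.19117963e-04]), 'tool_pos': array([245.91391392, 546.74217038, 230.32315515]), 'tcp_rot': array([-1.79903825e+02, -8.39676702e-03,  1.55774973e+02]), 'ft_force': array([-0.01815474, -0.41015212,  0.21556493]), 'wrist_torque': array([0.00160007, 0.02720001, 0.00029064]), 'finger_gap': 85.3233446450025}
```

View pics/top0.png

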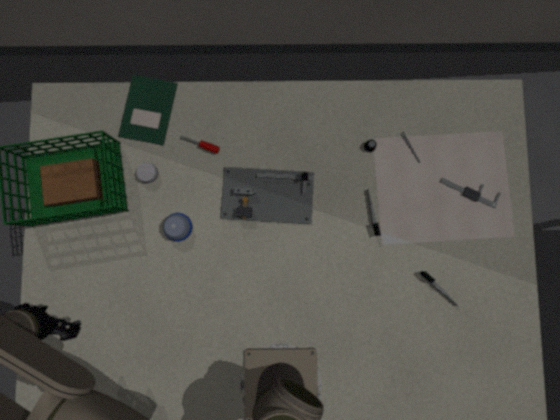

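View pics/side0.png

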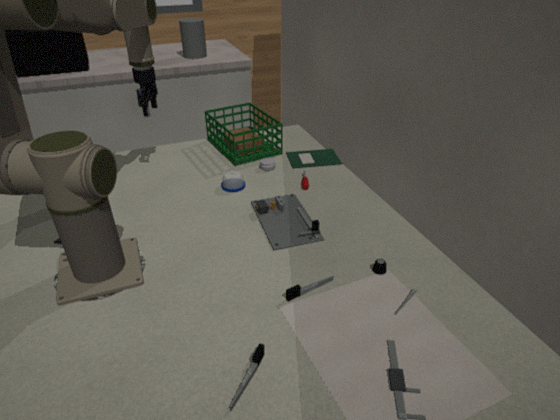

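Candidates for the feeler: A at (372,212) with its grip at (376,229), B at (437,287) with its grip at (427,276), and the caliper-like thing at (470,193), plus tweezers at (410,147). A is farthest to the robot's left, so I choose A. I'll check it in a close crop together with the guide.

Run:
```python
import cv2,numpy as np
p=cv2.imread("pics/top0.png")
a=cv2.resize(p[180:245,350:400],None,fx=8,fy=8,interpolation=cv2.INTER_CUBIC)
b=cv2.resize(p[160:230,215:320],None,fx=7.4,fy=7.4,interpolation=cv2.INTER_CUBIC)[:520]
a=cv2.resize(a,None,fx=.95,fy=.95)
b=cv2.resize(b,None,fx=.5,fy=.5);
im=np.zeros((520,800,3),np.uint8);im[:a.shape[0],:a.shape[1]]=a[:520]
im[:b.shape[0],400:400+b.shape[1]]=b[:,:400]
s=cv2.imread("pics/side0.png")[190:250,245:330]
s=cv2.resize(s,(390,255),interpolation=cv2.INTER_CUBIC);im[265:520,400:790]=s
cv2.imwrite("pics/crop.png",np.clip(im*1.7,0,255).astype(np.uint8))
```

```text
(no output)
```

View pics/crop.png

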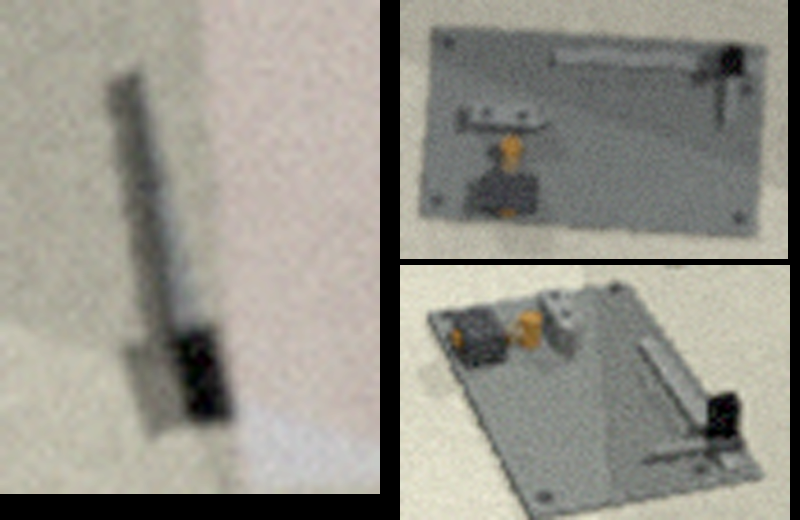

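The crop shows A standing on edge: a black grip at crop (205,375), with the polished blade running up to about (135,80) and its shadow to the left. The guide shows its fence, brass nose and dark housing at the left, and the index knob at the upper right. Next I measure.

```bash
cat > h.py <<'E'
from bench import telemetry, snapshot, camera_params
import cv2,numpy as np
def avg(n,k=6):
    fs=[snapshot(n) for _ in range(k)]
    return np.mean([f[0] for f in fs],0).astype(np.float32), np.median([f[1] for f in fs],0)
def ray(n,uv,z):
    c=camera_params(n);K=np.array(c["K"]);E=np.array(c["extrinsics"])
    d=E[:3,:3]@np.linalg.solve(K,[uv[0],uv[1],1.]);o=E[:3,3]
    return o+d*(z-o[2])/d[2]
def proj(n,P):
    c=camera_params(n);K=np.array(c["K"]);E=np.array(c["extrinsics"])
    q=E[:3,:3].T@(np.asarray(P,float)-E[:3,3]);q=K@q;return q[:2]/q[2]
def big(img,x0,y0,x1,y1,s=8):
    b=cv2.resize(img[y0:y1,x0:x1],None,fx=s,fy=s,interpolation=cv2.INTER_CUBIC)
    return b,(lambda u:(np.asarray(u,float)+.5)/s-.5+np.array([x0,y0]))
def blobs(mask,mina):
    n,l,st,ce=cv2.connectedComponentsWithStats(mask.astype(np.uint8))
    return [(l==i,st[i],ce[i]) for i in range(1,n) if st[i,4]>=mina]
E
python3 - <<'E'
from h import *
im,d=avg("top");np.save("top_avg.npy",im)
# plate
b,f=big(im,205,155,330,235);g=b.mean(2)
print("bench",np.median(g[:60]),"plate",g[35*8,60*8])
m=g<(np.median(g[:60])+g[35*8,60*8])/2
M=max(blobs(m,2000),key=lambda t:t[1][4])[0].astype(np.uint8)
M=cv2.morphologyEx(M,cv2.MORPH_OPEN,np.ones((41,41)))
c=max(cv2.findContours(M,0,2)[0],key=cv2.contourArea)[:,0]
W=np.array([ray("top",f(p),8)[:2] for p in c],np.float32)
r=cv2.minAreaRect(W);print("plate rect",r,cv2.boxPoints(r).round(1).tolist())
# brass
hsv=cv2.cvtColor(np.clip(b,0,255).astype(np.uint8),cv2.COLOR_RGB2HSV)
for t in blobs((hsv[...,0]<30)&(hsv[...,1]>110),60):
    print("brass",t[1],f(t[2]),ray("top",f(t[2]),35.5))
for t in blobs(g<38,150): print("dark",t[1],f(t[2]),"z59",ray("top",f(t[2]),59),"z38",ray("top",f(t[2]),38))
# grip
b,f=big(im,350,180,400,245);g=b.mean(2);print("grip min",g.min())
for t in blobs(g<40,300):
    c=max(cv2.findContours(t[0].astype(np.uint8),0,2)[0],key=cv2.contourArea)[:,0]
    print("grip",f(t[2]),cv2.minAreaRect(np.array([ray("top",f(p),34)[:2] for p in c],np.float32)),ray("top",f(t[2]),34))
b8=np.clip(b*2,0,255).astype(np.uint8)[...,::-1];cv2.imwrite("pics/A.png",b8)
E
```

```text
bench 95.64588 plate 64.06724
plate rect ((577.8956909179688, 37.064056396484375), (288.89227294921875, 168.807373046875), 86.0626449584961) [[483.79998779296875, -101.19999694824219], [652.2000122070312, -112.80000305175781], [672.0, 175.39999389648438], [503.6000061035156, 187.0]]
brass [ 299  334   43   53 1591] [244.60351194 199.6292819 ] [560.81166124 104.21414317  35.5       ]
brass [301 493  25  13 243] [243.61651235 217.00848765] [507.26964756 107.38377318  35.5       ]
dark [ 715  139  110   81 4797] [302.37102616 177.12704555] z59 [624.92468805 -73.3143535   59.        ] z38 [628.4941507  -74.55635083  38.        ]
dark [765 229  13  23 202] [300.95606436 184.38118812] z59 [602.69619912 -68.63584669  59.        ] z38 [605.89797    -69.80045466  38.        ]
dark [767 257   7  42 197] [300.77823604 189.49587563] z59 [587.04552164 -67.83154025  59.        ] z38 [589.98840739 -68.98284382  38.        ]
dark [276 364  18  20 200] [240.231875 201.051875] z59 [553.88043727 115.55429755  59.        ] z38 [556.27472394 117.43646439  38.        ]
dark [260 431  18  24 229] [238.15420306 209.84579694] z59 [527.29669159 121.85329328  59.        ] z38 [529.25124416 123.83965474  38.        ]
dark [352 441  20  39 483] [249.84562629 212.11037785] z59 [520.05129511  86.68336286  59.        ] z38 [521.88599821  88.08796215  38.        ]
dark [253 467  53  40 925] [239.83912162 216.04074324] z59 [508.53291186 116.81074629  59.        ] z38 [510.17708402 118.71369663  38.        ]
grip min 2.6291578
grip [375.64523795 228.78153003] ((466.4534912109375, -295.9110412597656), (37.86869812011719, 18.315885543823242), 10.251517295837402) [ 466.64136846 -296.35086581   34.        ]
```

View pics/A.png

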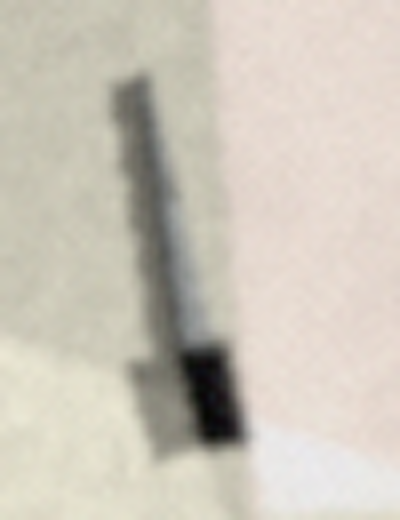

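```bash
cat >> h.py <<'E'
from scipy.spatial.transform import Rotation as R
import json
def plan(P,yaw,claw,n=None,start=None):
    """print rows (tool frame) from current pose to world P, tool down at yaw"""
    s=telemetry.sense() if start is None else None
    p0,r0=(s["tool_pos"],R.from_euler("xyz",s["tcp_rot"],degrees=True)) if s else (np.array(start[0],float),R.from_euler("xyz",[180,0,start[1]],degrees=True))
    P=np.array(P,float);r1=R.from_euler("xyz",[180,0,yaw],degrees=True)
    rv=(r0.inv()*r1).as_rotvec()
    n=n or int(np.ceil(max(np.linalg.norm(P-p0)/48,np.degrees(np.linalg.norm(rv))/10)))
    rows=[]
    for i in range(n):
        a=r0*R.from_rotvec(rv*i/n)
        rows.append([round(float(v),3) for v in (*(a.inv().apply(P-p0)/n/50),*(rv/n/2/np.pi),claw)])
    print(n,"rows");print(json.dumps(rows))
E
python3 -c "
from h import *
plan([467,-298,150],10.5,0.6,20)"
```

```text
20 rows
[[-0.548, -0.68, 0.081, -0.0, 0.0, 0.02, 0.6], [-0.63, -0.605, 0.081, -0.0, 0.0, 0.02, 0.6], [-0.701, -0.521, 0.081, -0.0, 0.0, 0.02, 0.6], [-0.761, -0.428, 0.081, -0.0, 0.0, 0.02, 0.6], [-0.809, -0.328, 0.081, -0.0, 0.0, 0.02, 0.6], [-0.844, -0.223, 0.081, -0.0, 0.0, 0.02, 0.6], [-0.866, -0.115, 0.081, -0.0, 0.0, 0.02, 0.6], [-0.873, -0.004, 0.081, -0.0, 0.0, 0.02, 0.6], [-0.867, 0.106, 0.081, -0.0, 0.0, 0.02, 0.6], [-0.847, 0.215, 0.081, -0.0, 0.0, 0.02, 0.6], [-0.813, 0.32, 0.081, -0.0, 0.0, 0.02, 0.6], [-0.766, 0.42, 0.081, -0.0, 0.0, 0.02, 0.6], [-0.706, 0.514, 0.081, -0.0, 0.0, 0.02, 0.6], [-0.636, 0.599, 0.081, -0.0, 0.0, 0.02, 0.6], [-0.555, 0.675, 0.081, -0.0, 0.0, 0.02, 0.6], [-0.465, 0.739, 0.081, -0.0, 0.0, 0.02, 0.6], [-0.368, 0.792, 0.081, -0.0, 0.0, 0.02, 0.6], [-0.265, 0.832, 0.081, -0.0, 0.0, 0.02, 0.6], [-0.157, 0.859, 0.081, -0.0, 0.0, 0.02, 0.6], [-0.047, 0.872, 0.081, -0.0, 0.0, 0.02, 0.6]]
```

```bash
python3 -m jog '[[[-0.55,-0.68,0,0,0,0.02,0.6],[-0.63,-0.6,0,0,0,0.02,0.6],[-0.7,-0.52,0,0,0,0.02,0.6],[-0.76,-0.43,0,0,0,0.02,0.6],[-0.81,-0.33,0,0,0,0.02,0.6],[-0.84,-0.22,0,0,0,0.02,0.6],[-0.87,-0.11,0,0,0,0.02,0.6],[-0.87,0,0,0,0,0.02,0.6],[-0.87,0.11,0,0,0,0.02,0.6],[-0.85,0.21,0,0,0,0.02,0.6],[-0.81,0.32,0,0,0,0.02,0.6],[-0.77,0.42,0,0,0,0.02,0.6]]]' 60; python3 -c "
from h import *
plan([467,-298,110],10.5,0.6,9)"
```

```text
time: 1.9
tool_pos: [382.5, 39.7, 231.6]
tcp_rot: [179.9, -0.0, 69.1]
ft_force: [0.9, 0.4, 0.1]
finger_gap: 51.1
9 rows
[[-0.635, 0.443, 0.27, 0.0, -0.0, 0.018, 0.6], [-0.58, 0.512, 0.27, 0.0, -0.0, 0.018, 0.6], [-0.518, 0.574, 0.27, 0.0, -0.0, 0.018, 0.6], [-0.45, 0.629, 0.27, 0.0, -0.0, 0.018, 0.6], [-0.376, 0.676, 0.27, 0.0, -0.0, 0.018, 0.6], [-0.296, 0.715, 0.27, 0.0, -0.0, 0.018, 0.6], [-0.213, 0.744, 0.27, 0.0, -0.0, 0.018, 0.6], [-0.127, 0.763, 0.27, 0.0, -0.0, 0.018, 0.6], [-0.04, 0.773, 0.27, 0.0, -0.0, 0.018, 0.6]]
```

```bash
python3 -m jog '[[[-0.635,0.443,0.27,0,0,0.018,0.6],[-0.58,0.512,0.27,0,0,0.018,0.6],[-0.518,0.574,0.27,0,0,0.018,0.6],[-0.45,0.629,0.27,0,0,0.018,0.6],[-0.376,0.676,0.27,0,0,0.018,0.6],[-0.296,0.715,0.27,0,0,0.018,0.6],[-0.213,0.744,0.27,0,0,0.018,0.6],[-0.127,0.763,0.27,0,0,0.018,0.6],[-0.04,0.773,0.27,0,0,0.018,0.6],[0,0,0,0,0,0,0.6]]]'; python3 -c "
from h import *
plan([467,-298,6],10.5,0.6,4)
im,d=avg('top',2)
b,f=big(im,340,170,420,250);cv2.imwrite('pics/B.png',np.clip(b*1.8,0,255).astype(np.uint8)[...,::-1])"
```

```text
time: 3.15
tool_pos: [468.3, -297.8, 108.2]
tcp_rot: [-179.9, 0.1, 10.9]
ft_force: [-0.8, 0.6, 0.9]
finger_gap: 51.3
4 rows
[[-0.006, 0.001, 0.511, -0.0, 0.0, 0.0, 0.6], [-0.006, 0.0, 0.511, -0.0, 0.0, 0.0, 0.6], [-0.006, 0.0, 0.511, -0.0, 0.0, 0.0, 0.6], [-0.006, 0.0, 0.511, -0.0, 0.0, 0.0, 0.6]]
```

View pics/B.png

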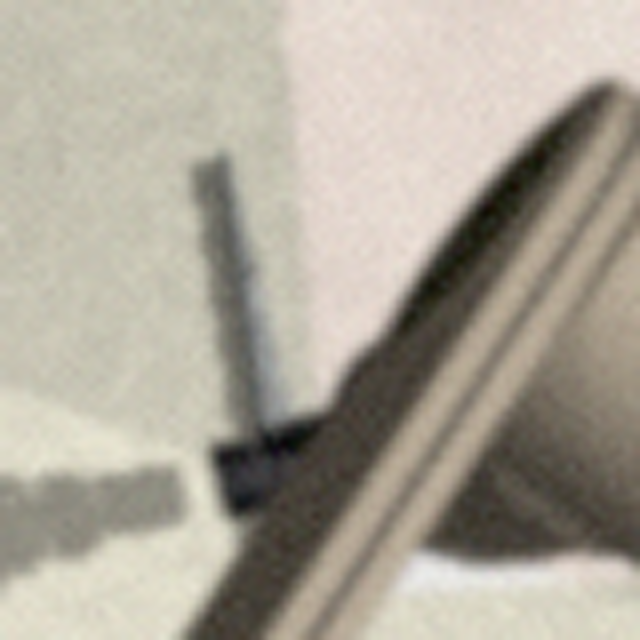

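The arm hides the grip, but the jaws (crop (240,475)) straddle it at right angles to the blade. I go down and grip.

```bash
python3 -m jog '[[[0,0,0.51,0,0,0,0.6],[0,0,0.51,0,0,0,0.6],[0,0,0.51,0,0,0,0.6],[0,0,0.51,0,0,0,0.6],[0,0,0,0,0,0,0.6],[0,0,0,0,0,0,0],[0,0,0,0,0,0,0],[0,0,0,0,0,0,0],[0,0,0,0,0,0,0],[0,0,0,0,0,0,0]]]' 50; python3 -c "
from h import *
plan([467,-298,80],10.5,0,3)"
```

```text
time: 4.5
tool_pos: [470.2, -296.9, 9.8]
tcp_rot: [179.9, -0.1, 11.1]
ft_force: [-1.3, 1.3, 7.5]
finger_gap: 12.1
3 rows
[[-0.021, 0.004, -0.468, 0.0, -0.0, 0.001, 0.0], [-0.022, 0.004, -0.468, 0.0, -0.0, 0.001, 0.0], [-0.022, 0.003, -0.468, 0.0, -0.0, 0.001, 0.0]]
```

```bash
python3 -m jog '[[[-0.02,0,-0.5,0,0,0,0],[0,0,-0.6,0,0,0,0],[0,0,-0.6,0,0,0,0],[0,0,-0.6,0,0,0,0],[0,0,0,0,0,0,0]]]'
python3 - <<'E'
from h import *
s=telemetry.sense();print(s["tool_pos"],s["ft_force"])
O=np.array([570.05,105.26]);a=np.radians(86.07);ex=np.array([np.cos(a),np.sin(a)]);ey=np.array([-ex[1],ex[0]])
im=np.load("top_avg.npy")
def rect(z,x0,x1,y0,y1,s):
    xs=np.arange(x0,x1,1/s);ys=np.arange(y1,y0,-1/s)
    U=np.array([[proj("top",[*(O+x*ex+y*ey),z]) for x in xs] for y in ys],np.float32)
    return cv2.remap(im,U[...,0],U[...,1],cv2.INTER_CUBIC)
q=rect(36.5,-45,45,-45,55,6)
for k in range(-40,46,10): cv2.putText(q,str(k),(int((k+45)*6),12),0,.35,(255,255,0));
for k in range(-40,50,10): cv2.putText(q,str(k),(0,int((55-k)*6)),0,.35,(0,255,255)); cv2.line(q,(0,int((55-k)*6)),(8,int((55-k)*6)),(255,0,0))
cv2.imwrite("pics/C.png",np.clip(q*1.8,0,255).astype(np.uint8)[...,::-1])
for x in(-12,0,12):
    print(x,[int(v.mean()) for v in rect(36.5,x-2,x+3,-30,14,1).mean(1)])
# gauge held pose: side & top
for n in("top","side"):
    i,d=avg(n,2);print(n,proj(n,s["tool_pos"]));cv2.imwrite(f"pics/hold_{n}.png",np.clip(i*1.6,0,255).astype(np.uint8)[...,::-1])
E
```

```text
time: 5.12
tool_pos: [469.8, -297.7, 126.2]
tcp_rot: [179.7, -0.2, 11.1]
ft_force: [1.2, -0.0, -1.2]
finger_gap: 11.3
[ 469.75692634 -297.66426765  126.22479031] [ 1.16795563 -0.02039999 -1.21828663]Traceback (most recent call last):
  File "<stdin>", line 9, in <module>
  File "<stdin>", line 7, in rect
  File "h.py", line 11, in proj
    c=camera_params(n);K=np.array(c["K"]);E=np.array(c["extrinsics"])
ValueError: time passes only in moves, steps and waits
```

```bash
sed -i 's/^def avg/import functools\ncamera_params=functools.lru_cache(None)(camera_params)\ndef avg/' h.py
cat >> h.py <<'E'
O=np.array([570.05,105.26]);_a=np.radians(86.07);ex=np.array([np.cos(_a),np.sin(_a)]);ey=np.array([-ex[1],ex[0]])
def G(x,y): return O+x*ex+y*ey
def toG(P): d=np.asarray(P)[:2]-O; return np.array([d@ex,d@ey])
def rect(im,n,z,x0,x1,y0,y1,s):
    xs=np.arange(x0,x1,1/s);ys=np.arange(y1,y0,-1/s)
    U=np.array([[proj(n,[*G(x,y),z]) for x in xs] for y in ys],np.float32)
    return cv2.remap(im,U[...,0],U[...,1],cv2.INTER_CUBIC)
def save(name,q,g=1.8): cv2.imwrite("pics/"+name,np.clip(q*g,0,255).astype(np.uint8)[...,::-1])
E
python3 - <<'E'
from h import *
im=np.load("top_avg.npy");s=telemetry.sense()
q=rect(im,"top",36.5,-45,45,-45,55,5)
for k in range(-40,46,10): cv2.putText(q,str(k),(int((k+45)*5),12),0,.35,(255,255,0));
for k in range(-40,50,10): cv2.line(q,(0,int((55-k)*5)),(8,int((55-k)*5)),(255,0,0)); cv2.putText(q,str(k),(10,int((55-k)*5)),0,.35,(0,255,255))
for x in(-12,0,12):
    print(x,[int(v) for v in rect(im,"top",36.5,x-2,x+3,-30,14,1).mean((1,2))])
i,d=avg("top",2);u=proj("top",s["tool_pos"]);print(u)
x,y=int(u[0])-25,int(u[1])-65;b,_=big(i,x,y,x+50,y+83,6)
m=np.zeros((500,760,3),np.float32);m[:500,:450]=q;m[:498,455:755]=b;save("C.png",m)
E
```

```text
-12 [54, 54, 53, 53, 54, 55, 56, 57, 58, 60, 60, 60, 59, 57, 55, 52, 50, 46, 43, 40, 40, 41, 44, 50, 56, 62, 66, 68, 66, 64, 61, 58, 55, 55, 57, 60, 64, 67, 70, 72, 74, 74, 73, 72]
0 [59, 60, 60, 61, 63, 64, 65, 66, 66, 66, 66, 66, 65, 63, 61, 58, 53, 47, 43, 40, 39, 41, 46, 52, 58, 64, 69, 72, 73, 75, 76, 75, 76, 76, 77, 77, 77, 77, 77, 76, 76, 74, 73, 72]
12 [36, 36, 36, 38, 41, 44, 48, 52, 55, 58, 60, 61, 61, 61, 60, 57, 53, 49, 46, 42, 40, 40, 44, 49, 56, 63, 68, 72, 75, 76, 76, 76, 76, 76, 76, 76, 76, 76, 76, 76, 75, 74, 73, 71]
[383.4706238  226.15313664]
```

View pics/C.png

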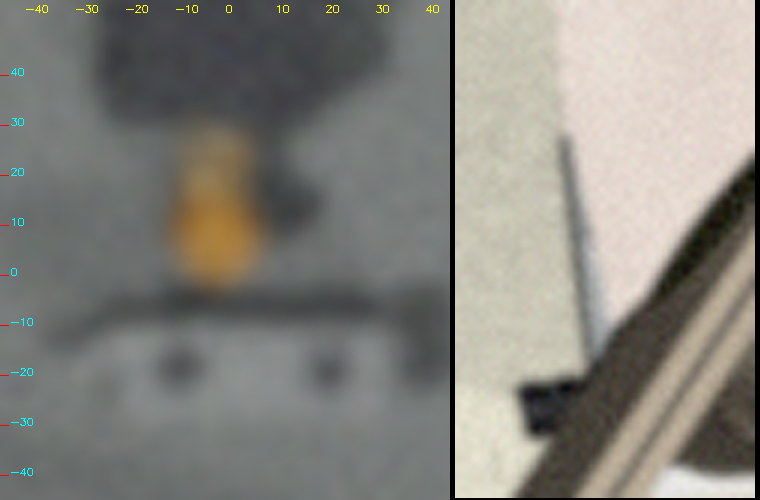

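```bash
sed -i 's/^O=np.array.*;_a/O=np.array([568.09,102.74]);_a/' h.py
python3 - <<'E'
from h import *
O0=np.array([570.05,105.26]);print("O",O0-2.4*ex-1.8*ey)
t=ray("top",(376.0,183.1),132)[:2];s=telemetry.sense();d=t-s["tool_pos"][:2]
print(t,"dist",np.linalg.norm(d),"ang",np.degrees(np.arctan2(d[1],d[0])),s["tcp_rot"])
E
```

```text
O [571.68127695 102.74227573]
[ 592.88995911 -279.47348313] dist 126.15882244842842 ang 7.605780778768115 [ 1.79995015e+02 -4.77937357e-03  1.10549064e+01]
```

```bash
sed -i 's/^O=np.array(\[568.09/O=np.array([571.68/' h.py
python3 - <<'E'
from h import *
p=G(-146,1.5);print(p)
plan([*p,105],86.3,0)
E
```

```text
[560.17702774 -42.81387878]
8 rows
[[0.348, -0.577, 0.044, 0.0, -0.0, -0.026, 0.0], [0.438, -0.513, 0.044, 0.0, -0.0, -0.026, 0.0], [0.516, -0.434, 0.044, 0.0, -0.0, -0.026, 0.0], [0.58, -0.344, 0.044, 0.0, -0.0, -0.026, 0.0], [0.628, -0.245, 0.044, 0.0, -0.0, -0.026, 0.0], [0.66, -0.139, 0.044, 0.0, -0.0, -0.026, 0.0], [0.674, -0.029, 0.044, 0.0, -0.0, -0.026, 0.0], [0.669, 0.081, 0.044, 0.0, -0.0, -0.026, 0.0]]
```

```bash
python3 -m jog '[[[0.348,-0.577,0.044,0,0,-0.026,0],[0.438,-0.513,0.044,0,0,-0.026,0],[0.516,-0.434,0.044,0,0,-0.026,0],[0.58,-0.344,0.044,0,0,-0.026,0],[0.628,-0.245,0.044,0,0,-0.026,0],[0.66,-0.139,0.044,0,0,-0.026,0],[0.674,-0.029,0.044,0,0,-0.026,0],[0.669,0.081,0.044,0,0,-0.026,0],[0,0,0,0,0,0,0],[0,0,0,0,0,0,0]]]'
python3 - <<'E'
from h import *
p=G(-146,1.5)
plan([*p,60],86.3,0,3)
m=np.zeros((590,790,3),np.float32)
i,d=avg("top",3);b,_=big(i,215,160,320,235,7);m[:525,:735]=b
save("D.png",m[:525,:735])
E
```

```text
time: 6.48
tool_pos: [560.0, -43.2, 103.7]
tcp_rot: [-179.9, 0.0, 85.9]
ft_force: [0.1, -0.1, -0.7]
finger_gap: 12.0
3 rows
[[0.003, 0.002, 0.291, -0.0, 0.0, -0.0, 0.0], [0.003, 0.002, 0.291, -0.0, 0.0, -0.0, 0.0], [0.003, 0.001, 0.291, -0.0, 0.0, -0.0, 0.0]]
```

View pics/D.png

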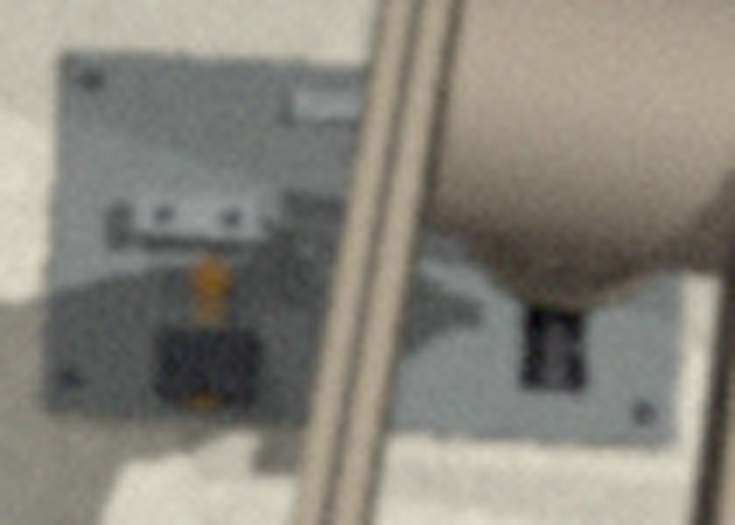

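The top picture shows the guide, with the fence and nose at (210,240), the finger at (555,350) and the arm hiding the blade. The side camera should show it better once it is lower.

```bash
python3 -m jog '[[[0,0,0.35,0,0,0,0],[0,0,0.35,0,0,0,0],[0,0,0.3,0,0,0,0],[0,0,0,0,0,0,0]]]'
python3 - <<'E'
from h import *
s=telemetry.sense();print(s["tool_pos"],toG(s["tool_pos"]))
i,d=avg("side",3);b,_=big(i,243,180,333,245,8);save("E.png",b,1.6)
print("exp tip",(proj("side",[*G(-20,-4.5),s["tool_pos"][2]-10+16])-[243,180])*8)
E
```

```text
time: 7.12
tool_pos: [559.2, -42.9, 52.6]
tcp_rot: [-179.8, -0.0, 85.9]
ft_force: [0.3, -0.7, -0.6]
finger_gap: 12.3
[559.20972066 -42.85484726  52.64380916] [-146.10716911    2.4622246 ]
exp tip [283.98280911 143.7757774 ]
```

View pics/E.png

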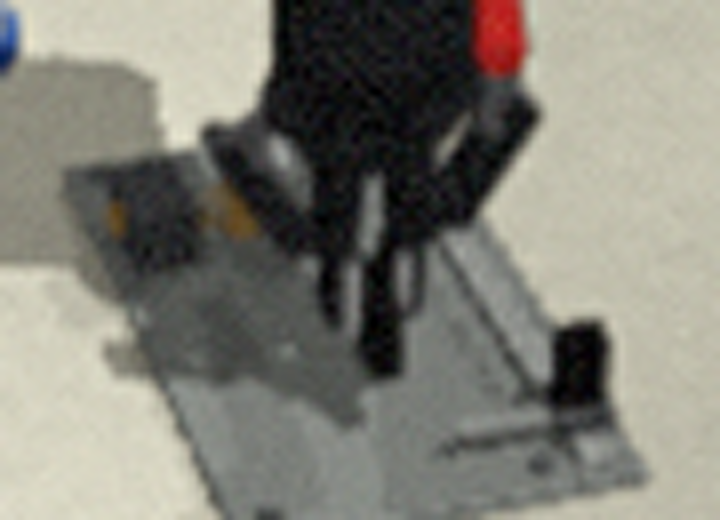

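The side view shows the grip's back face at (380,320), hanging upright between the pads. The pointer (500,440) is well clear behind it, and the blade is hidden.

Run:
```python
from h import *
for z in(40,43,46): print(z,toG(ray("side",(243+381/8,180+375/8),z)))
for n,u,z in(("knobtop",(578,325),59),("knob mid",(578,322),59),("ptr end",(445,445),21)): print(n,toG(ray("side",(243+u[0]/8,180+u[1]/8),z)))
```

```text
40 [-164.03051019    0.88126842]
43 [-167.97927188    2.23288757]
46 [-171.92803357    3.58450671]
knobtop [-180.77364064  -72.8646617 ]
knob mid [-178.89416806  -73.59710317]
ptr end [-189.99115625  -16.48163607]
```

```bash
python3 -m jog '[[[0,0.014,0.2,0,0,0,0],[0,0,0.2,0,0,0,0],[0,0,0.2,0,0,0,0],[0,0,0,0,0,0,0]]]';python3 -m jog '[[[0,0,0.03,0,0,0,0],[0,0,0,0,0,0,0]]]'
```

```text
time: 7.78
tool_pos: [560.5, -43.0, 23.5]
tcp_rot: [-179.8, -0.0, 85.9]
ft_force: [-0.3, -0.7, -0.8]
finger_gap: 12.0
time: 8.02
tool_pos: [562.0, -43.2, 23.9]
tcp_rot: [180.0, 0.0, 85.9]
ft_force: [0.1, 0.2, -1.1]
finger_gap: 12.0
```

```bash
for i in 1 2; do python3 -m jog '[[[0,0,0.03,0,0,0,0],[0,0,0,0,0,0,0]]]' | grep -E "pos|force"; done; python3 -c "
from bench import telemetry as t
print(t.sense()['tool_pos'],t.sense()['ft_force'])"
```

```text
tool_pos: [561.8, -43.2, 22.2]
ft_force: [-0.0, 0.2, -1.4]
tool_pos: [561.6, -43.1, 20.5]
ft_force: [0.2, -0.0, -2.1]
[561.6204959  -43.14345767  20.53331335] [ 0.21611464 -0.03439407 -2.10404962]
```

```bash
python3 -m jog '[[[0,0,0.03,0,0,0,0],[0,0,0,0,0,0,0]]]' | grep -E "pos|force"; python3 -m jog '[[[0,0,0.02,0,0,0,0],[0,0,0,0,0,0,0]]]' | grep -E "pos|force"
```

```text
tool_pos: [561.6, -43.1, 19.0]
ft_force: [-0.3, 0.1, -2.1]
tool_pos: [561.7, -43.1, 18.1]
ft_force: [0.4, -0.4, -1.9]
```

```bash
python3 -m jog '[[[0,0,0.02,0,0,0,0],[0,0,0,0,0,0,0]]]' | grep -E "pos|force"; python3 -m jog '[[[0,0,0.02,0,0,0,0],[0,0,0,0,0,0,0]]]' | grep -E "pos|force"
```

```text
tool_pos: [562.0, -43.2, 17.8]
ft_force: [-2.1, 0.7, 4.9]
tool_pos: [562.0, -43.2, 17.7]
ft_force: [-7.7, 1.4, 15.7]
```

```bash
python3 -m jog '[[[0,0,-0.03,0,0,0,0],[0,0,0,0,0,0,0]]]' | grep -E "pos|rot|force"; python3 -m jog '[[[0.1,0,0,0,0,0,0],[0.1,0,0,0,0,0,0],[0,0,0,0,0,0,0]]]' | grep -E "pos|rot|force"
```

```text
tool_pos: [561.9, -43.2, 17.8]
tcp_rot: [180.0, 0.0, 85.9]
ft_force: [-0.1, 0.5, 2.0]
tool_pos: [562.6, -32.5, 17.8]
tcp_rot: [180.0, -0.0, 86.0]
ft_force: [-1.0, 1.3, 2.0]
```

```bash
for i in 1; do python3 -m jog '[[[0.1,0,0,0,0,0,0],[0.1,0,0,0,0,0,0],[0,0,0,0,0,0,0]]]' | grep -E "pos|force"; done; python3 -m jog '[[[0.1,0,0,0,0,0,0],[0.1,0,0,0,0,0,0],[0,0,0,0,0,0,0]]]' | grep -E "pos|force"
python3 - <<'E'
from h import *
print(toG(telemetry.sense()["tool_pos"]))
i,d=avg("side",3);b,_=big(i,243,180,333,245,8)
i,d=avg("top",3);c,_=big(i,225,178,305,223,8);m=np.zeros((600,720,3),np.float32)
m[:260,:360]=cv2.resize(b,(360,260));m[240:600,80:]=c;save("F.png",m,1.7)
E
```

```text
tool_pos: [563.3, -22.5, 17.7]
ft_force: [-1.4, 1.7, 2.1]
tool_pos: [564.0, -12.6, 17.8]
ft_force: [-0.8, 0.8, 3.2]
[-115.59847233   -0.24443274]
```

View pics/F.png

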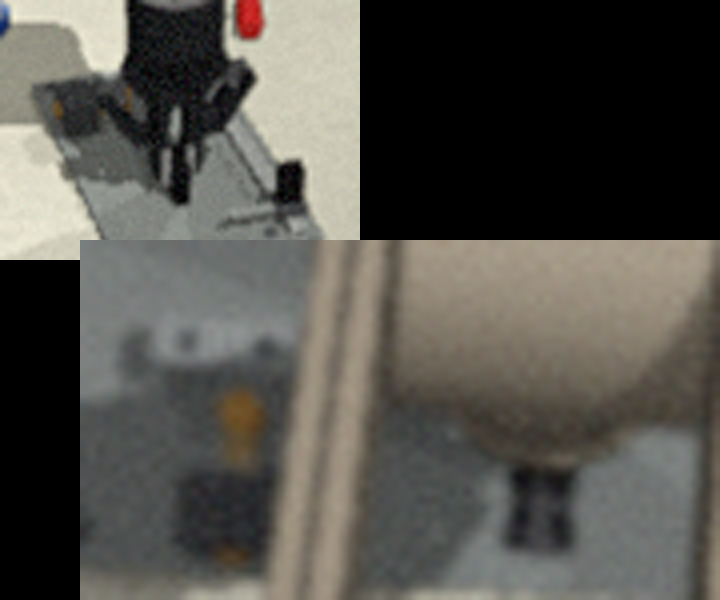

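The side view shows the grip held upright with the pointer clear behind it. The top view hides the blade, but the brass nose at (240,410) has not moved. Forces are small, so I carry on a little and then release.

```bash
python3 -m jog '[[[0.1,0,0,0,0,0,0],[0.1,0,0,0,0,0,0],[0,0,0,0,0,0,0]]]' | grep -E "pos|force"; python3 -m jog '[[[0.1,0,0,0,0,0,0],[0.1,0,0,0,0,0,0],[0,0,0,0,0,0,0]]]' | grep -E "pos|force"
```

```text
tool_pos: [564.7, -3.0, 17.8]
ft_force: [-1.8, -1.0, 4.2]
tool_pos: [565.4, 7.4, 17.8]
ft_force: [-0.4, 0.3, 4.3]
```

```bash
python3 -m jog '[[[0,0,0,0,0,0,0.4],[0,0,0,0,0,0,0.4],[0,0,0,0,0,0,0.4],[0,0,-0.4,0,0,0,0.4],[0,0,-0.5,0,0,0,0.4],[0,0,-0.3,0,0,0,0.4],[-0.45,0,0,0,0,0,0],[-0.45,0,0,0,0,0,0],[0,0,0,0,0,0,0],[0,0,0,0,0,0,0]]]'
python3 - <<'E'
from h import *
s=telemetry.sense();print(toG(s["tool_pos"]))
i,d=avg("side",3);b,_=big(i,243,180,333,245,8);save("G.png",b,1.7)
E
```

```text
time: 13.2
tool_pos: [562.2, -37.8, 78.0]
tcp_rot: [180.0, -0.0, 85.9]
ft_force: [0.1, -0.1, 0.5]
finger_gap: 0.1
[-140.89590129   -0.17676608]
```

View pics/G.png

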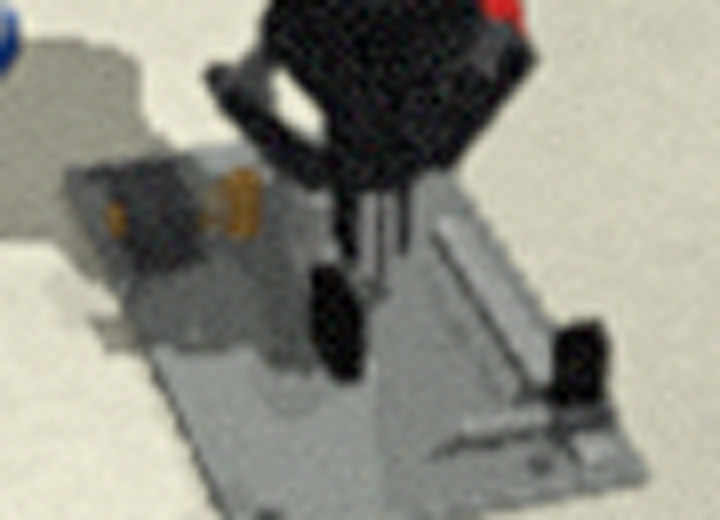

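Run:
```python
from h import *
f=lambda x,y,z:((proj("side",[*G(x,y),z])-[243,180])*8).round()
s=telemetry.sense()
print("TCP",f(*toG(s["tool_pos"]),78))
for x in(-119,-79):
  for z in(8,42): print(x,z,f(x,-6.5,z),f(x,6.5,z))
for z in(8,42): print(z,toG(ray("side",(243+348/8,180+(382 if z==8 else 265)/8),z)))
```

```text
TCP [365. 260.]
-119 8 [362. 374.] [331. 380.]
-119 42 [363. 304.] [331. 310.]
-79 8 [332. 320.] [301. 325.]
-79 42 [332. 251.] [301. 256.]
8 [-122.46277305    0.56574479]
42 [-90.70402148  -9.60605856]
```

The picture shows the feeler standing upright by itself, with the grip's back foot at (348,382), which puts the tail near guide x −121, y 0. The shut fingers are above and behind it and the pointer is clear. I go down behind the tail.

```bash
python3 -m jog '[[[0,0,0.45,0,0,0,0],[0,0,0.45,0,0,0,0],[0,0,0.36,0,0,0,0],[0,0,0,0,0,0,0],[0,0,0,0,0,0,0]]]'| grep -E "time|pos|force|gap"; python3 -m jog '[[[0.05,0,0,0,0,0,0],[0.05,0,0,0,0,0,0],[0.05,0,0,0,0,0,0],[0.05,0,0,0,0,0,0],[0,0,0,0,0,0,0],[0,0,0,0,0,0,0]]]'| grep -E "time|pos|force"
```

```text
time: 13.98
tool_pos: [562.7, -38.1, 15.4]
ft_force: [0.1, 0.1, 0.8]
finger_gap: -0.2
time: 14.72
tool_pos: [562.8, -28.2, 14.6]
ft_force: [0.3, 0.5, 0.2]
```

```bash
python3 -m jog '[[[0.05,0,0,0,0,0,0],[0.05,0,0,0,0,0,0],[0.05,0,0,0,0,0,0],[0.05,0,0,0,0,0,0],[0,0,0,0,0,0,0]]]'| grep -E "time|pos|force"; python3 -m jog '[[[0.05,0,0,0,0,0,0],[0.05,0,0,0,0,0,0],[0,0,0,0,0,0,0]]]'| grep -E "time|pos|force";  python3 -m jog '[[[0.05,0,0,0,0,0,0],[0.05,0,0,0,0,0,0],[0,0,0,0,0,0,0]]]'| grep -E "time|pos|force"
```

```text
time: 15.35
tool_pos: [563.5, -17.9, 14.7]
ft_force: [1.1, -1.1, 0.1]
time: 15.72
tool_pos: [563.9, -13.0, 14.7]
ft_force: [-0.3, -0.2, 0.2]
time: 16.1
tool_pos: [564.3, -8.0, 14.7]
ft_force: [0.9, -0.0, 1.3]
```

```bash
cat > f.py <<'E'
from h import *
F=[];P=[]
for _ in range(5): snapshot("top");s=telemetry.sense();F.append(s["ft_force"]);P.append(s["tool_pos"])
F=np.array(F);P=np.mean(P,0);print("t",round(s["time"],2),"TCP guide",toG(P).round(1),"drag",(-(F[:,:2]@ex)).mean().round(2),"+-",(F[:,:2]@ex).std().round(2),"lat",(F[:,:2]@ey).mean().round(2),"z",F[:,2].mean().round(2))
E
python3 f.py; python3 -m jog '[[[0.05,0,0,0,0,0,0],[0,0,0,0,0,0,0]]]' >/dev/null; python3 f.py;python3 -m jog '[[[0.05,0,0,0,0,0,0],[0,0,0,0,0,0,0]]]' >/dev/null; python3 f.py
```

```text
t 16.35 TCP guide [-111.2   -0.2] drag -0.2 +- 0.28 lat 0.11 z 0.23
t 16.85 TCP guide [-108.7   -0.2] drag -0.32 +- 0.43 lat -0.22 z -0.42
t 17.35 TCP guide [-106.2   -0.2] drag -0.06 +- 0.26 lat 0.85 z 0.03
```

```bash
python3 -m jog '[[[0.05,0,0,0,0,0,0],[0,0,0,0,0,0,0]]]' >/dev/null; python3 f.py;python3 -m jog '[[[0.05,0,0,0,0,0,0],[0,0,0,0,0,0,0]]]' >/dev/null; python3 f.py
python3 - <<'E'
from h import *
i,d=avg("side",3);b,_=big(i,243,180,333,245,8);save("H.png",b,1.7)
f=lambda x,y,z:((proj("side",[*G(x,y),z])-[243,180])*8).round()
print(f(-121,0,8),f(-90,0,8))
E
```

```text
t 17.85 TCP guide [-103.7   -0.2] drag 0.02 +- 0.65 lat 0.31 z -0.12
t 18.35 TCP guide [-101.2   -0.2] drag 0.19 +- 0.33 lat 0.18 z -0.09
[348. 380.] [325. 337.]
```

View pics/H.png

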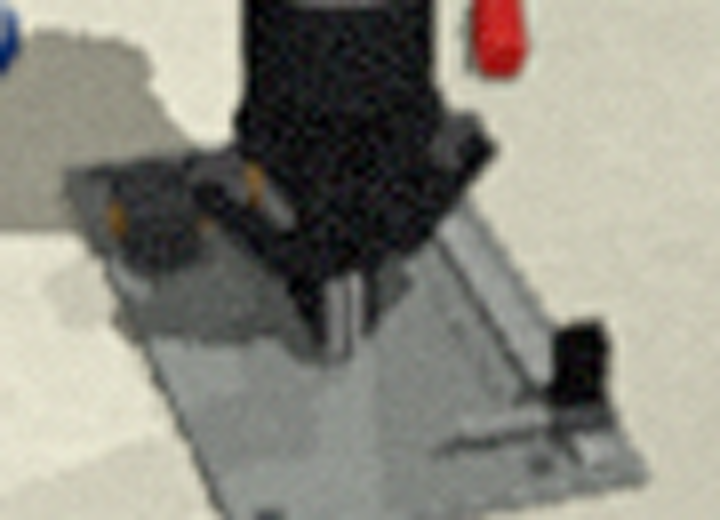

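The picture shows the shut fingers at (340,340) and the grip gone from its old place, so the feeler has moved with them. I continue in smaller steps.

```bash
python3 -m jog '[[[0.04,0,0,0,0,0,0],[0,0,0,0,0,0,0]]]' >/dev/null; python3 f.py;python3 -m jog '[[[0.04,0,0,0,0,0,0],[0,0,0,0,0,0,0]]]' >/dev/null; python3 f.py
```

```text
t 19.0 TCP guide [-99.2  -0.2] drag 0.09 +- 0.37 lat -0.09 z 0.19
t 19.5 TCP guide [-97.2  -0.2] drag -0.27 +- 0.74 lat -0.0 z 0.15
```

```bash
python3 -m jog '[[[0.04,0,0,0,0,0,0],[0,0,0,0,0,0,0]]]' >/dev/null; python3 f.py
```

```text
t 20.0 TCP guide [-95.2  -0.2] drag -0.35 +- 0.49 lat -0.06 z 0.33
```

```bash
python3 -m jog '[[[0.04,0,0,0,0,0,0]]]' |grep force; python3 f.py;python3 -m jog '[[[0.04,0,0,0,0,0,0]]]' |grep force; python3 f.py
```

```text
ft_force: [-0.2, -0.3, -0.3]
t 20.38 TCP guide [-93.1  -0.2] drag 0.27 +- 0.42 lat 0.07 z 0.38
ft_force: [1.2, -2.3, 0.0]
t 20.75 TCP guide [-91.2  -0.3] drag 0.31 +- 0.32 lat -0.37 z -0.08
```

```bash
python3 -m jog '[[[0.04,0,0,0,0,0,0]]]' |grep force; python3 f.py
```

```text
ft_force: [0.8, -1.6, -1.0]
t 21.12 TCP guide [-89.2  -0.3] drag 1.56 +- 0.65 lat -0.74 z 0.17
```

Drag is starting, with contact at about TCP −92.

```bash
python3 -m jog '[[[0.03,0,0,0,0,0,0]]]' |grep force; python3 f.py;python3 -m jog '[[[0.02,0,0,0,0,0,0]]]' |grep force; python3 f.py
```

```text
ft_force: [1.6, -2.4, -1.1]
t 21.5 TCP guide [-87.8  -0.3] drag 3.14 +- 0.39 lat -1.29 z -0.06
ft_force: [0.4, -3.5, -0.6]
t 21.88 TCP guide [-86.8  -0.3] drag 3.67 +- 0.37 lat -1.19 z 0.04
```

```bash
python3 -m jog '[[[-0.04,0,0,0,0,0,0],[-0.04,0,0,0,0,0,0],[0,0,0,0,0,0,0],[0.04,0,0,0,0,0,0],[0.03,0,0,0,0,0,0],[0,0,0,0,0,0,0]]]' |grep force; python3 f.py;python3 -m jog '[[[0.02,0,0,0,0,0,0]]]' |grep force; python3 f.py
```

```text
ft_force: [0.4, 0.5, -0.6]
t 22.88 TCP guide [-87.2  -0.2] drag 0.31 +- 0.39 lat -0.09 z 0.08
ft_force: [-0.6, -4.6, 0.0]
t 23.25 TCP guide [-86.6  -0.3] drag 3.32 +- 0.69 lat 0.36 z 0.24
```

```bash
python3 -m jog '[[[0.02,0,0,0,0,0,0]]]' |grep force; python3 f.py;python3 -m jog '[[[0.015,0,0,0,0,0,0]]]' |grep force; python3 f.py
```

```text
ft_force: [0.1, -4.9, 0.6]
t 23.62 TCP guide [-85.4  -0.3] drag 4.97 +- 0.67 lat 0.47 z 0.54
ft_force: [-0.7, -5.2, 0.0]
t 24.0 TCP guide [-84.6  -0.3] drag 4.8 +- 0.53 lat 0.2 z 0.26
```

```bash
python3 -m jog '[[[-0.1,0,0,0,0,0,0],[-0.3,0,0,0,0,0,0],[0,0,-0.5,0,0,0,0],[0,0,-0.6,0,0,0,0],[0,0,-0.6,0,0,0,0],[0,0,0,0,0,0,0]]]'
python3 - <<'E'
from h import *
p=G(-177,-75);print(p)
plan([*p,100],-4,0.6,11)
i,d=avg("side",3);b,_=big(i,243,180,333,245,8);save("I.png",b,1.7)
f=lambda x,y,z:((proj("side",[*G(x,y),z])-[243,180])*8).round()
print(f(-73.6,0,8),f(-73.6,0,42))
E
```

```text
time: 24.75
tool_pos: [567.1, -2.3, 103.0]
tcp_rot: [179.7, -0.0, 85.9]
ft_force: [0.2, 0.2, -0.4]
finger_gap: -0.1
[634.37247254 -78.98411476]
11 rows
[[-0.13, 0.132, 0.006, 0.0, -0.0, 0.023, 0.6], [-0.11, 0.149, 0.006, 0.0, -0.0, 0.023, 0.6], [-0.088, 0.163, 0.006, 0.0, -0.0, 0.023, 0.6], [-0.064, 0.174, 0.006, 0.0, -0.0, 0.023, 0.6], [-0.038, 0.181, 0.006, 0.0, -0.0, 0.023, 0.6], [-0.012, 0.185, 0.006, 0.0, -0.0, 0.023, 0.6], [0.014, 0.185, 0.006, 0.0, -0.0, 0.023, 0.6], [0.04, 0.181, 0.006, 0.0, -0.0, 0.023, 0.6], [0.066, 0.173, 0.006, 0.0, -0.0, 0.023, 0.6], [0.09, 0.162, 0.006, 0.0, -0.0, 0.023, 0.6], [0.112, 0.148, 0.006, 0.0, -0.0, 0.023, 0.6]]
[313. 316.] [312. 247.]
```

View pics/I.png

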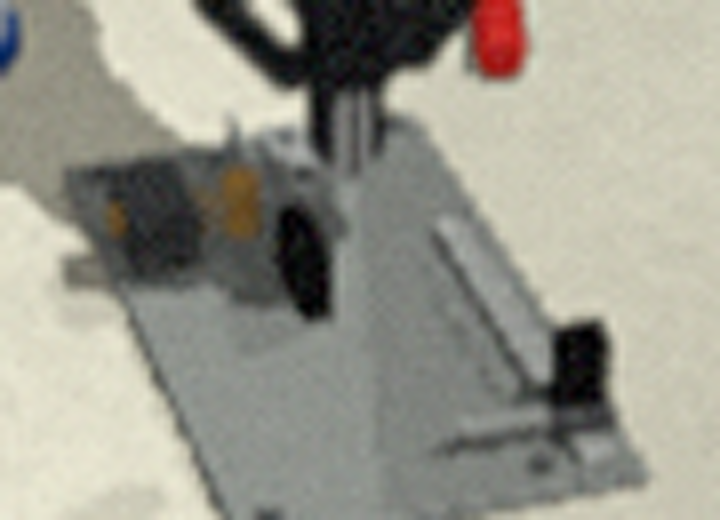

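The feeler stands by itself with its back foot at about (314,317), matching the predicted (313,316). The knob is at (578,360). On to the knob, without any more pictures.

```bash
python3 -m jog '[[[-0.13,0.132,0,0,0,0.023,0.6],[-0.11,0.149,0,0,0,0.023,0.6],[-0.088,0.163,0,0,0,0.023,0.6],[-0.064,0.174,0,0,0,0.023,0.6],[-0.038,0.181,0,0,0,0.023,0.6],[-0.012,0.185,0,0,0,0.023,0.6],[0.014,0.185,0,0,0,0.023,0.6],[0.04,0.181,0,0,0,0.023,0.6],[0.066,0.173,0,0,0,0.023,0.6],[0.09,0.162,0,0,0,0.023,0.6],[0.112,0.148,0,0,0,0.023,0.6],[0,0,0,0,0,0,0.6]]]'
python3 - <<'E'
from h import *
print(toG(telemetry.sense()["tool_pos"]))
im,_=avg("side",3);b,f=big(im,290,205,330,240)
for t in blobs(b.mean(2)<28,150):
    u=f(t[2]);print(t[1],u,"mid z43:",toG(ray("side",u,43)))
plan([*G(-177,-75),33],-4,0.6,4)
E
```

```text
time: 26.4
tool_pos: [630.4, -79.0, 97.9]
tcp_rot: [-180.0, 0.1, -5.1]
ft_force: [0.4, 0.3, -0.1]
finger_gap: 51.0
[-177.29255659  -71.07591689]
[ 217    0   42   71 2319] [319.21159444 208.80015632] mid z43: [-100.36839097 -118.783925  ]
[ 168  126   60   83 3756] [314.67685037 225.64097444] mid z43: [-184.21532308  -70.37076416]
4 rows
[[0.02, 0.001, 0.328, -0.0, 0.0, -0.001, 0.6], [0.02, 0.001, 0.328, -0.0, 0.0, -0.001, 0.6], [0.02, 0.001, 0.328, -0.0, 0.0, -0.001, 0.6], [0.019, 0.002, 0.328, -0.0, 0.0, -0.001, 0.6]]
```

```bash
python3 -m jog '[[[0.02,0,0.328,0,0,-0.002,0.6],[0.02,0,0.328,0,0,0,0.6],[0.02,0,0.328,0,0,0,0.6],[0.02,0,0.3,0,0,0,0.6],[0,0,0,0,0,0,0.6]]]' 30|grep -E "pos|rot|force"; python3 -m jog '[[[0,0,0,0,0,0,0],[0,0,0,0,0,0,0],[0,0,0,0,0,0,0],[0,0,0,0,0,0,0],[0,0,0,0,0,0,0]]]' 25; python3 f.py
```

```text
tool_pos: [633.8, -78.7, 33.1]
tcp_rot: [-180.0, 0.2, -4.4]
ft_force: [-0.3, 0.1, -0.3]
time: 27.8
tool_pos: [636.1, -79.3, 36.7]
tcp_rot: [180.0, -0.1, -4.4]
ft_force: [-0.8, -1.0, 5.4]
finger_gap: 13.1
t 28.05 TCP guide [-177.2  -76.7] drag 1.24 +- 0.48 lat 0.93 z 6.23
```

```bash
python3 -m jog '[[[-0.002,-0.2,0,0,0,0,0],[-0.002,-0.2,0,0,0,0,0],[-0.002,-0.2,0,0,0,0,0],[-0.002,-0.2,0,0,0,0,0],[-0.002,-0.2,0,0,0,0,0],[-0.002,-0.2,0,0,0,0,0],[-0.002,-0.2,0,0,0,0,0],[-0.002,-0.2,0,0,0,0,0],[-0.002,-0.2,0,0,0,0,0],[-0.002,-0.2,0,0,0,0,0],[0,0,0,0,0,0,0]]]'; python3 f.py
```

```text
time: 29.42
tool_pos: [643.0, 21.6, 36.6]
tcp_rot: [-180.0, -0.1, -4.4]
ft_force: [0.4, 2.0, 5.1]
finger_gap: 13.4
t 29.68 TCP guide [-76.3 -76.7] drag -1.96 +- 0.36 lat -0.1 z 5.89
```

```bash
python3 -m jog '[[[0,-0.054,0,0,0,0,0],[0,0,0,0,0,0,0]]]'|grep force; python3 f.py
python3 - <<'E'
from h import *
im,_=avg("side",4);np.save("side_f.npy",im)
# along-x profiles: grip foot edge (black->plate) at several heights on the tail face centre line, pointer line at z21
for z,y in((8,0),(8,-3),(8,3)):
    xs=np.arange(-95,-60,2.);v=[im[...].mean(2)[tuple(np.round(proj("side",[*G(x,y),z])[::-1]).astype(int))] for x in xs]
    print("foot y",y,[(int(x),int(a)) for x,a in zip(xs,v)])
g=im.mean(2)
for y in(-22,-30,-38):
    xs=np.arange(-95,-55,2.);U=np.array([proj("side",[*G(x,y),21]) for x in xs],np.float32)
    print("ptr y",y,[(int(x),int(a)) for x,a in zip(xs,cv2.remap(g,U[None,:,0],U[None,:,1],1)[0])])
E
```

```text
ft_force: [-1.0, -0.3, 6.0]
t 30.18 TCP guide [-74.4 -76.7] drag 0.01 +- 0.31 lat -0.26 z 6.01
foot y 0 [(-95, 76), (-93, 76), (-91, 77), (-89, 75), (-87, 75), (-85, 76), (-83, 76), (-81, 76), (-79, 59), (-77, 60), (-75, 60), (-73, 26), (-71, 26), (-69, 26), (-67, 8), (-65, 8), (-63, 8), (-61, 7)]
foot y -3 [(-95, 76), (-93, 76), (-91, 74), (-89, 77), (-87, 77), (-85, 75), (-83, 75), (-81, 75), (-79, 59), (-77, 59), (-75, 59), (-73, 26), (-71, 26), (-69, 26), (-67, 3), (-65, 3), (-63, 3), (-61, 6)]
foot y 3 [(-95, 79), (-93, 79), (-91, 75), (-89, 75), (-87, 77), (-85, 77), (-83, 77), (-81, 77), (-79, 60), (-77, 60), (-75, 56), (-73, 19), (-71, 19), (-69, 19), (-67, 19), (-65, 22), (-63, 22), (-61, 22)]
ptr y -22 [(-95, 70), (-93, 64), (-91, 58), (-89, 53), (-87, 50), (-85, 50), (-83, 57), (-81, 63), (-79, 68), (-77, 70), (-75, 72), (-73, 75), (-71, 77), (-69, 79), (-67, 81), (-65, 82), (-63, 82), (-61, 83), (-59, 83), (-57, 83)]
ptr y -30 [(-95, 74), (-93, 69), (-91, 61), (-89, 53), (-87, 51), (-85, 54), (-83, 58), (-81, 65), (-79, 72), (-77, 78), (-75, 82), (-73, 83), (-71, 84), (-69, 83), (-67, 80), (-65, 77), (-63, 75), (-61, 75), (-59, 75), (-57, 75)]
ptr y -38 [(-95, 71), (-93, 66), (-91, 61), (-89, 59), (-87, 57), (-85, 54), (-83, 59), (-81, 65), (-79, 71), (-77, 75), (-75, 78), (-73, 80), (-71, 80), (-69, 80), (-67, 79), (-65, 76), (-63, 71), (-61, 67), (-59, 64), (-57, 61)]
```

```bash
python3 -m jog '[[[0,-0.01,0,0,0,0,0],[0,0,0,0,0,0,0],[0,0,0,0,0,0,0.5],[0,0,0,0,0,0,0.5],[0,0,0,0,0,0,0.5],[0,0,0,0,0,0,0.5],[0,0,-0.3,0,0,0,0.5],[0,0,-0.6,0,0,0,0.5],[0,0,-0.8,0,0,0,0.5],[0,0,-0.8,0,0,0,0.5],[0.0,0,0,0,0,0,0.5]]]'
python3 - <<'E'
from h import *
im,_=avg("side",4);g=im.mean(2)
for n,y,z in(("foot",0,8),("foot",-3,8),("ptr",-22,21),("ptr",-30,21),("knob",-75,59),("knob",-72,59)):
    xs=np.arange(-95,-55,2.);U=np.array([proj("side",[*G(x,y),z]) for x in xs],np.float32)
    print(n,y,[(int(x),int(a)) for x,a in zip(xs,cv2.remap(g,U[None,:,0],U[None,:,1],1)[0])])
t,_=avg("top",4);save("top_end.png",t)
t0=np.load("top_avg.npy");df=np.abs(cv2.GaussianBlur(t-t0,(0,0),1)).mean(2)
for nm,(x,y) in dict(dome=(178,227),tin=(146,173),driver=(205,146),loupe=(370,146)).items(): print(nm,df[y-12:y+12,x-15:x+15].max().round(1))
E
python3 f.py
```

```text
time: 31.75
tool_pos: [645.5, 23.9, 167.2]
tcp_rot: [-180.0, -0.6, -4.4]
ft_force: [0.2, 0.0, 0.5]
finger_gap: 43.0
foot 0 [(-95, 86), (-93, 84), (-91, 83), (-89, 83), (-87, 83), (-85, 84), (-83, 85), (-81, 78), (-79, 71), (-77, 64), (-75, 48), (-73, 34), (-71, 18), (-69, 14), (-67, 8), (-65, 3), (-63, 5), (-61, 8), (-59, 10), (-57, 8)]
foot -3 [(-95, 82), (-93, 82), (-91, 82), (-89, 81), (-87, 80), (-85, 78), (-83, 78), (-81, 75), (-79, 70), (-77, 61), (-75, 47), (-73, 34), (-71, 23), (-69, 16), (-67, 9), (-65, 5), (-63, 6), (-61, 9), (-59, 10), (-57, 9)]
ptr -22 [(-95, 68), (-93, 63), (-91, 58), (-89, 52), (-87, 46), (-85, 43), (-83, 48), (-81, 51), (-79, 56), (-77, 63), (-75, 69), (-73, 74), (-71, 77), (-69, 80), (-67, 82), (-65, 82), (-63, 82), (-61, 82), (-59, 83), (-57, 83)]
ptr -30 [(-95, 76), (-93, 70), (-91, 62), (-89, 53), (-87, 49), (-85, 51), (-83, 55), (-81, 63), (-79, 72), (-77, 80), (-75, 85), (-73, 85), (-71, 86), (-69, 85), (-67, 81), (-65, 77), (-63, 74), (-61, 74), (-59, 74), (-57, 74)]
knob -75 [(-95, 32), (-93, 21), (-91, 19), (-89, 15), (-87, 13), (-85, 10), (-83, 9), (-81, 12), (-79, 18), (-77, 24), (-75, 36), (-73, 57), (-71, 78), (-69, 96), (-67, 104), (-65, 112), (-63, 117), (-61, 117), (-59, 116), (-57, 116)]
knob -72 [(-95, 10), (-93, 7), (-91, 5), (-89, 6), (-87, 7), (-85, 6), (-83, 4), (-81, 6), (-79, 18), (-77, 31), (-75, 44), (-73, 63), (-71, 78), (-69, 94), (-67, 102), (-65, 107), (-63, 113), (-61, 116), (-59, 116), (-57, 116)]
dome 33.2
tin 32.6
driver 9.9
loupe 11.1
t 32.4 TCP guide [-73.8 -75.5] drag 0.1 +- 0.24 lat 0.2 z -0.29
```

```bash
python3 -m jog '[[[0,1,-0.4,0,0,0,0.5],[0,1,-0.4,0,0,0,0.5],[0,1,0,0,0,0,0.5],[0,1,0,0,0,0,0.5],[0,1,0,0,0,0,0.5],[0,1,0,0,0,0,0.5],[0,0,0,0,0,0,0.5],[0,0,0,0,0,0,0.5]]]'|grep -E "time|pos"
python3 - <<'E'
from h import *
t,_=avg("top",6);t0=np.load("top_avg.npy")
save("end.png",t)
def blue(i):
    m=(i[195:260,150:210,2]>i[195:260,150:210,0]*1.4);return np.argwhere(m).mean(0)
print("dome",blue(t0),blue(t))
a=t0[155:190,130:162].mean(2).astype(np.float32);b=t[155:190,130:162].mean(2).astype(np.float32)
print("tin shift px",cv2.phaseCorrelate(a-a.mean(),b-b.mean()))
g=t.mean(2)
def prof(n,y,z,x0,x1):
    xs=np.arange(x0,x1,2.);U=np.array([proj("top",[*G(x,y),z]) for x in xs],np.float32)
    print(n,y,[(int(x),int(a)) for x,a in zip(xs,cv2.remap(g,U[None,:,0],U[None,:,1],2)[0])])
for y in(-3,0,3): prof("grip top",y,42,-95,-25)
for y in(-25,-35): prof("ptr",y,21,-95,-50)
for y in(-78,-74): prof("knob",y,59,-100,-50)
E
```

```text
time: 33.4
tool_pos: [619.0, -275.0, 200.3]
dome [32.58064516 33.90322581] [32.40983607 34.06557377]
tin shift px ((0.020316064877073714, 0.05964874167272782), 1.0333846170041296)
grip top -3 [(-95, 48), (-93, 49), (-91, 49), (-89, 49), (-87, 49), (-85, 47), (-83, 45), (-81, 45), (-79, 44), (-77, 41), (-75, 33), (-73, 24), (-71, 19), (-69, 15), (-67, 11), (-65, 9), (-63, 8), (-61, 8), (-59, 6), (-57, 8), (-55, 11), (-53, 10), (-51, 10), (-49, 10), (-47, 13), (-45, 12), (-43, 10), (-41, 9), (-39, 13), (-37, 22), (-35, 29), (-33, 38), (-31, 44), (-29, 49), (-27, 49)]
grip top 0 [(-95, 48), (-93, 49), (-91, 49), (-89, 49), (-87, 49), (-85, 48), (-83, 47), (-81, 46), (-79, 43), (-77, 39), (-75, 33), (-73, 21), (-71, 11), (-69, 6), (-67, 5), (-65, 6), (-63, 7), (-61, 7), (-59, 7), (-57, 7), (-55, 8), (-53, 8), (-51, 6), (-49, 5), (-47, 7), (-45, 6), (-43, 6), (-41, 9), (-39, 14), (-37, 21), (-35, 31), (-33, 41), (-31, 47), (-29, 51), (-27, 52)]
grip top 3 [(-95, 50), (-93, 49), (-91, 48), (-89, 48), (-87, 48), (-85, 48), (-83, 48), (-81, 48), (-79, 45), (-77, 39), (-75, 31), (-73, 18), (-
[... 630 characters left out ...]
73, 49), (-71, 48), (-69, 45), (-67, 43), (-65, 44), (-63, 48), (-61, 48), (-59, 45), (-57, 44), (-55, 45), (-53, 45), (-51, 44)]
knob -78 [(-100, 68), (-98, 68), (-96, 68), (-94, 68), (-92, 65), (-90, 61), (-88, 56), (-86, 50), (-84, 41), (-82, 34), (-80, 24), (-78, 15), (-76, 12), (-74, 10), (-72, 14), (-70, 20), (-68, 31), (-66, 45), (-64, 54), (-62, 61), (-60, 64), (-58, 68), (-56, 68), (-54, 67), (-52, 68)]
knob -74 [(-100, 68), (-98, 69), (-96, 69), (-94, 69), (-92, 69), (-90, 64), (-88, 54), (-86, 46), (-84, 34), (-82, 25), (-80, 17), (-78, 13), (-76, 13), (-74, 10), (-72, 9), (-70, 11), (-68, 23), (-66, 37), (-64, 45), (-62, 50), (-60, 54), (-58, 56), (-56, 57), (-54, 59), (-52, 61)]
```

The top view agrees: tail edge at about −74, pointer about −75 and knob about −75. Handing in.

```bash
python3 -c "
from bench import job
print(job.hand_in())"
```

```text
the job is handed in; nothing more can be done
None
```

The feeler is snug in the gap, the index marks the back end of its grip, and I handed the job in at about 33 s of the 72 s allowed. No verdict was reported.

**Feeler:** I took the leftmost feeler by its grip, stood it on the plate and slid its tip into the gap. I then let go and pushed its back end with shut fingers. After a back-off and a second push, the drag read 4.8–5.0 N. It went in about 6–7 mm past first contact, which means roughly 5–6 N from the shoe. I could not measure the shoe's force directly. Before I set the index, the feeler was standing upright by itself.

**Index:** In the last top view, the back end of the grip was at guide x ≈ −74 mm, and both pointer and knob were at ≈ −75 mm. The arm's own position readings agreed (−73.6 for the tail, about −74 for the index).

**One check disagreed:** the side view put the top of the knob about 5 mm short of the back end. That view had already read 2–3 mm off on the knob at the start, so I trusted the top view and the arm.

**Other things:** The dust cover and tin had not moved, and the screwdriver and loupe areas looked much the same before and after. The gripper was open and clear of everything.

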